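# Seat a sensor head and shim its carriage off the base

## Robot

A 6-joint arm with a two-finger parallel gripper is mounted at the origin on the work surface. World frame = base frame: x ahead of the robot, y to its left, z up, the work surface at z = 0. Lengths are in mm, angles in rad, forces in N, time in s.
With the tool pointing down it reaches from about 400 to 925 mm from the base axis. Payload 12.5 kg.
Tool frame: the origin (TCP) lies between the finger pads; the fingertips stand 19 mm ahead of it and the grasp point (between the pads) is the TCP (env.tips_ahead is the distance from the TCP to the fingertips, in mm); z points along the fingers, y is the line along which they close (so a half turn about z gives the same grasp; the last joint's range is limited). The gripper opens to 95 mm and grips with 3 to 60 N. Pads are 20 mm wide; open, the fingers measure 119 mm over their backs; the gripper's body (75 mm by 180 mm) begins 59 mm behind the grasp point.
Start: joints at [-1.364, 0.491, 1.559, -0, 1.092, -0.106], TCP at [192.35, -594.681, 233.661] pointing down, gripper open.
Joint ranges: [-3.1, 3.1], [-0.84, 2.19], [0.05, 2.79], [-1.13, 4.28], [0.06, 2.93], [-2.69, 2.69]. Speed limits (rad/s): [2.22, 2.22, 2.79, 3.14, 3.14, 3.14].

## Interface

Orientations are given as [roll, pitch, yaw] about the fixed x, y, z axes, in that order (R = Rz(yaw) Ry(pitch) Rx(roll)).
In Python, from cell import env gives the robot as it stands.
- The arm moves only by the shell command python3 -m crank 'ROWS'. ROWS is JSON, a list of rows, each a list of 5 numbers: the shift along the tool's x, y, z in mm, then the turn about the tool's z in degrees, then the finger opening in mm, from 0 to 95.1. In form: [[dx, dy, dz, yaw, grip], ...]. A call has 1 to 10 rows; each row is the pose to reach, as a shift and turn from the pose commanded when the call began, along the tool's axes at that moment; what a row does not reach only later rows make up. A row lasts 1/12 s, in which the tool goes at most 41.7 mm and 7.16 degrees, less where a joint would pass 70% of its speed; a pose out of reach is approached as far as the arm can. A call with a gripper value outside its range is refused whole. The fingers move at their own pace and stop on an object; the grip force is fixed at half the most. Time passes only in rows, so rows that repeat a pose let the fingers close. It gives the time, the measured TCP pose, the force, the opening and the grip force at its end, in the units of the state.
- env.state(): the state, without advancing time (a new reading comes with each control period).
- env.read_camera(name): name is "side" or "top"; returns a dict with "img" (400x640x3 uint8, blue, green, red), "K" (3x3 intrinsics, pixels), "pose" (4x4, takes a point from camera to world coordinates). Camera axes: x right, y down, z forward; pixel columns grow to the right and rows downward; lengths in mm; the calibration is good to about 2 mm. A picture is of the moment at which its call begins. There is no depth.
- env.job_done(): hands the job in; it is judged then, once.
The state is a dict: "t": time; "joints": joint angles; "qvel": joint speeds; "tau": joint torques, N m; "eef_pos": TCP position; "tcp_rot": TCP orientation; "ft_force": force on the tool from outside, world axes, zero at the start; "moment": the same for the moment, N m; "opening": opening from 0.0 (shut) to 1.0 (fully open); "grip_force": force on a finger pad.
Only numpy, scipy, OpenCV 4.12 (cv2) and the standard library are available. Lean on these libraries where they do the work, as an engineer would, in place of code of your own. Each camera call takes 0.05 s, during which the arm holds its last target. There are 200 camera calls.

## Task

On the lab bench, set the sensor head that matches the carriage's oblong pocket upright and fully home in that pocket and let go of it. Then take the steel wedge, lay it flat on the fixture's base plate and push its thin end in under the carriage's cross pin until the carriage just lifts off the base, about 3 to 4 mm, and finish like that: gripper still holding the wedge, wedge flat on the base, nothing but the wedge carrying the carriage. Do not lift the carriage with the gripper, and leave everything else on the bench where it is.

Things in the scene. Friction and masses are not known exactly. Their poses are not given: they have to be found in the camera images.
- fixture: Fixed dark steel base plate 255 (x) x 150 x 10 mm. Origin on the bench under the carriage, midway across, 165 mm from the plate's bare entry end (-x) and 90 mm from its other end. +x: the way the wedge is pushed in; z up; plate top at z = 10 mm. Two 10 mm guide posts at x = 55, y = +-45 mm, tops at z = 50 mm.
- carriage: Aluminium carriage, 0.25 to 0.5 kg, that moves only up and down (20 mm) on the posts, resting on the base. Axes as the fixture; origin on its underside above the fixture's, 10 mm above the bench when down (more = lift). Plate 100 x 120 x 8 mm, x -30 to 70, underside 16 mm above the origin, on two 15 mm wide side feet that leave a 90 mm wide, 16 mm high tunnel for the wedge.
- cross_pin (a point): Middle of the underside of the carriage's steel cross pin, which the wedge lifts: a round bar 8 mm across lying along the carriage's y, at x = -34 mm, just in front of the plate's entry edge. Its underside is 9 mm above the carriage's origin, so 9 mm above the base plate when the carriage is down. Same axes as the carriage.
- pocket (a point): Centre of the floor of the oblong pocket on top of the carriage, 24 mm above the carriage's origin and 12 mm along its x. Opening 27 mm (carriage x) x 45 mm (carriage y), black walls 5 mm thick and 12 mm high. Same axes as the carriage.
- head_long: The sensor head that fits the pocket: oblong aluminium block 24 (its x) x 42 (its y) x 55 mm high with a thin black band and a small round window on top, standing loose on the bench; 0.1 to 0.21 kg. Origin in the centre of its underside, z up. It fits either way round.
- head_square: Another sensor head, 36 x 36 x 55 mm, same materials: does not fit the pocket, leave alone. Origin in the centre of its underside.
- head_round: Another sensor head, 38 mm across, 55 mm high, same materials: does not fit the pocket, leave alone. Origin in the centre of its underside.
- wedge: Loose steel wedge, 0.25 kg, 30 mm wide. Thick end: grip block 40 (x) x 30 (y) x 45 mm high, taken from above across y. Origin: centre of the block's underside, z up. A straight ramp falls from 21 mm high at x = 20 to 3 mm at the tip, x = 95 mm: 4.2 mm of push lifts 1 mm. It meets the lowered pin with its origin about 70 mm before the pin. The push takes up to about 20 N.
- vial: Small jar, 26 mm across, 60 mm high; leave alone. Origin in the centre of its underside.
- dish: Flat round glass dish, 84 mm across, 14 mm high; leave alone. Origin in the centre of its underside.
- driver: Screwdriver 170 mm long lying on the bench; leave alone. Origin under its middle.
- adapter: Brass adapter ring, 45 mm across, 12 mm high; leave alone. Origin in the centre of its underside.
- post_foot: Dark steel post on a round foot 64 mm across, 50 mm high; leave alone. Origin in the centre of its underside.
- crocblock: Grey plastic terminal block, 30 x 55 x 18 mm; leave alone. Origin in the centre of its underside.
Things that resemble listed ones, but are neither listed nor needed, are in the scene too. Of the things like the wedge, leave any that is pink or red; of the rest the smaller one is meant.

How it is judged (in metres and radians):
On the way, in this order (a step that is already met when the one before it is completed fails the run):
1. the oblong head stands fully home in the pocket, released, with the carriage down on the base (x of head_long in the frame of pocket between -0.004 and 0.004 m and y of head_long in the frame of pocket between -0.004 and 0.004 m and z of head_long in the frame of pocket between -0.003 and 0.003 m and angle between the z axis of head_long and the z axis of pocket, either way round below 0.08 rad and contact force between each of the arm, the fingers and head_long below 0.3 N and z of carriage in the frame of fixture below 0.0108 m), for 0.2 s.
2. the held wedge lifts the carriage, head aboard, just off the base (x of head_long in the frame of pocket between -0.004 and 0.004 m and y of head_long in the frame of pocket between -0.004 and 0.004 m and z of head_long in the frame of pocket between -0.003 and 0.003 m and angle between the z axis of head_long and the z axis of pocket, either way round below 0.08 rad and contact force between each of the arm, the fingers and head_long below 0.3 N and z of carriage in the frame of fixture between 0.0115 and 0.016 m and contact force between wedge and carriage above 1 N and contact force between the fingers and wedge above 2 N and contact force between each of the arm, the fingers and carriage below 0.3 N and z of wedge in the frame of fixture between 0.0075 and 0.0125 m and angle between wedge's own z axis and vertical below 0.07 rad and x of wedge in the frame of fixture below -0.06 m), for 0.2 s.
At the end, for the whole second after the job is handed in: Head upright in the pocket (4 mm of centre, 3 mm of floor, 0.08 rad), untouched by the robot. Carriage 1.5 to 6 mm off the base, over 1 N on the wedge, untouched by the robot. Wedge in from the entry end, flat on the base (2.5 mm, 0.07 rad), gripped with over 2 N; all still (all of step 2 and linear speed of each of carriage, wedge below 0.01 m/s); the arm keeps its last pose, push and grip.
It fails at once if another thing on the bench was moved by more than 25 mm (distance of any of head_square, head_round, vial, dish, driver, adapter, post_foot, crocblock from where it was at the start of the episode above 0.025 m).
It fails at once if the carriage was lifted by the gripper (z of carriage in the frame of fixture above 0.0115 m and contact force between any of the fingers, the arm and carriage above 1 N).
It also fails if it takes over 59 s, if anything falls off the work surface, if the arm or the gripper's body presses on something with over 40 N, if the wrist force passes 120 N, or if a joint passes its speed limit or range.

## Working session

There is one attempt and no reset: what is moved stays moved. The work goes in short steps, Python scripts to look and compute and a shell command to move; the robot and the scene stay as the last step left them, time stands still between calls to the robot, and variables do not carry over. Pictures are saved under pics/ and viewed, at most 10 in all, crops included, and the job is handed in when it is done.

```bash
ls; mkdir -p pics
python3 - <<'E'
from cell import env
import cv2,numpy as np
np.set_printoptions(precision=2,suppress=True)
for n in("top","side"):
    c=env.read_camera(n); cv2.imwrite(f"pics/{n}0.png",c["img"]); print(n,c["K"],c["pose"])
s=env.state();print(s)
E
```

```text
pics
top [[417.84   0.   323.67]
 [  0.   417.84 194.12]
 [  0.     0.     1.  ]] [[   0.03   -0.99    0.13  417.91]
 [  -1.     -0.03   -0.02  -27.31]
 [   0.02   -0.13   -0.99 1113.35]
 [   0.      0.      0.      1.  ]]
side [[380.22   0.   316.11]
 [  0.   380.22 196.64]
 [  0.     0.     1.  ]] [[ -0.88  -0.29   0.37 199.71]
 [ -0.47   0.58  -0.67 607.5 ]
 [ -0.02  -0.76  -0.65 692.66]
 [  0.     0.     0.     1.  ]]
{'t': 0.1, 'joints': array([-1.36,  0.49,  1.56, -0.  ,  1.09, -0.11]), 'qvel': array([ 0., -0., -0., -0., -0.,  0.]), 'tau': array([  0.  , -61.36, -25.86,   0.07,   0.05,  -0.  ]), 'eef_pos': array([ 192.3 , -594.48,  233.15]), 'tcp_rot': array([-3.14, -0.  ,  0.31]), 'ft_force': array([ 0.23, -0.39,  0.75]), 'moment': array([ 0.  , -0.01, -0.04]), 'grip_force': 0.0, 'opening': 1.0006808950213053}
```

View pics/top0.png

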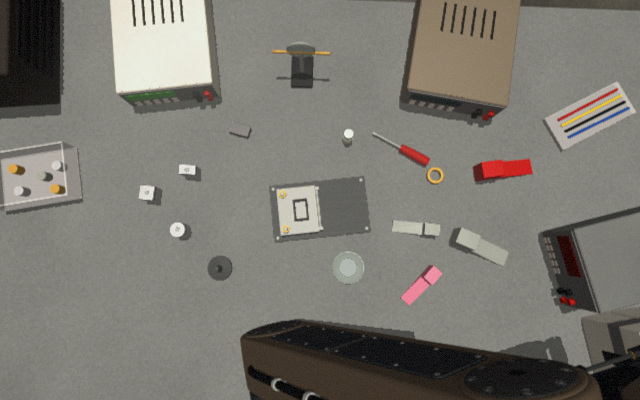

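View pics/side0.png

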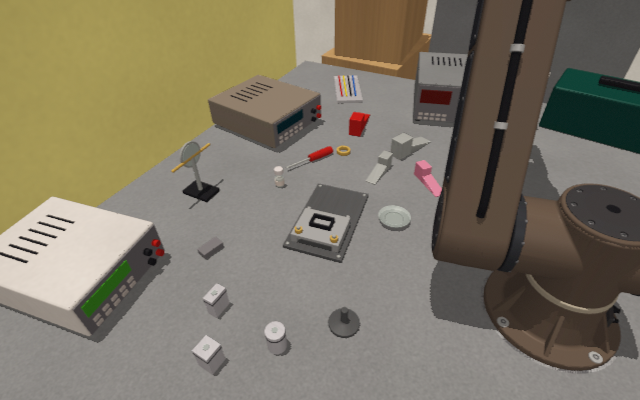

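The top view shows the fixture at (320,209), with its entry end to the right and the carriage at (300,209). The heads are at (187,170), (147,192) and (178,230, round). The grey wedges are at (416,229), the smaller one, and (481,246). Next I'll look at the details.

Run:
```python
import cv2,numpy as np
t=cv2.imread("pics/top0.png")
f=lambda x,y,w,h,s:cv2.resize(t[y:y+h,x:x+w],None,fx=s,fy=s,interpolation=cv2.INTER_CUBIC)
a=f(130,150,90,50,8)[:, :720]  # heads
b=f(260,170,190,80,4)
b=b[:, :720]
im=np.zeros((600,760,3),np.uint8); 
a=cv2.resize(a,None,fx=.6,fy=.6)
im[:a.shape[0],:a.shape[1]]=a; 
im[250:250+b.shape[0],:b.shape[1]]=b
cv2.imwrite("pics/crop1.png",im)
```

```text
(no output)
```

View pics/crop1.png

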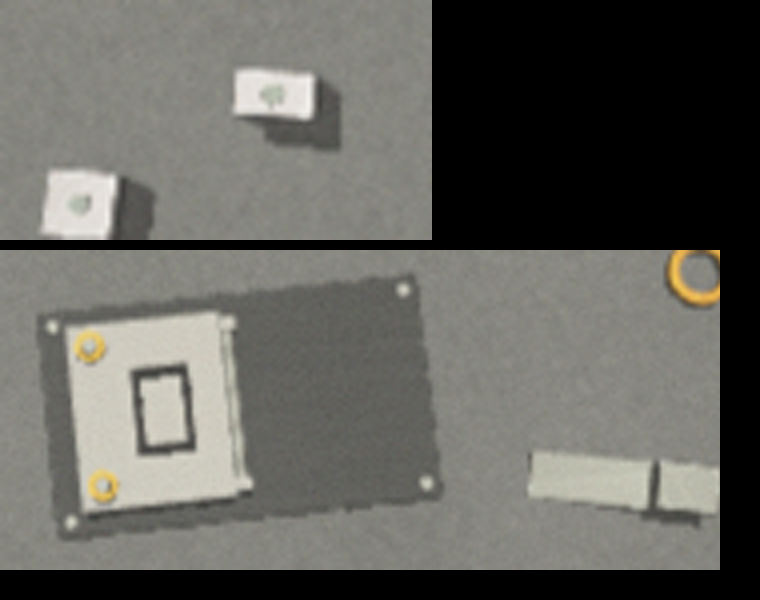

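The oblong head is at (187,170), the pocket ring is centred at about (300,209), and the smaller wedge's block is at about (432,229) with its tip to the left. Now I'll measure.

```bash
cat > h.py <<'E'
import cv2,numpy as np
np.set_printoptions(precision=2,suppress=True)
def cast(c,uv,z):
    uv=np.atleast_2d(uv).astype(float); K=c["K"];T=c["pose"]
    d=np.c_[(uv[:,0]-K[0,2])/K[0,0],(uv[:,1]-K[1,2])/K[1,1],np.ones(len(uv))]@T[:3,:3].T
    o=T[:3,3]; return (o+d*((z-o[2])/d[:,2])[:,None])[:,:2]
def rects(c,box,lo,hi,z,s=6,amin=60,gray=True):
    """minAreaRects of grey-level blobs (lo..hi) in box x,y,w,h, corners cast onto plane z: (centre, sides, angle deg of long side)"""
    x,y,w,h=box; g=cv2.cvtColor(c["img"][y:y+h,x:x+w],cv2.COLOR_BGR2GRAY)
    g=cv2.resize(g,None,fx=s,fy=s,interpolation=cv2.INTER_CUBIC)
    m=cv2.inRange(g,lo,hi); out=[]
    for k in cv2.findContours(m,cv2.RETR_EXTERNAL,cv2.CHAIN_APPROX_NONE)[0]:
        if cv2.contourArea(k)<amin*s*s: continue
        px=cv2.boxPoints(cv2.minAreaRect(k)); uv=(px+.5)/s-.5+[x,y]
        p=cast(c,uv,z); a,b=p[1]-p[0],p[2]-p[1]
        l=a if np.linalg.norm(a)>np.linalg.norm(b) else b
        out.append((uv.mean(0),p.mean(0),np.linalg.norm(a),np.linalg.norm(b),np.degrees(np.arctan2(l[1],l[0]))))
    return out
E
python3 - <<'E'
from h import *
from cell import env
c=env.read_camera("top")
def show(n,r):
    print(n); [print("  ",*x) for x in r]
g=cv2.cvtColor(c["img"],cv2.COLOR_BGR2GRAY)
print(g[170,176:200],g[229,386:446],g[209,286:316])
for lo in(160,185):show("head",rects(c,(170,155,35,32),lo,255,55,amin=30))
for hi in(90,120):show("pocket",rects(c,(286,193,28,34),0,hi,46,amin=20))
for lo in(150,165):show("wedge",rects(c,(385,215,60,28),lo,255,45,amin=20))
for hi in(103,):show("plate",rects(c,(262,170,118,80),0,hi,10,amin=200))
print("screws",cast(c,np.array([[53,327],[403,289],[427,483],[71,522]])/4+[260,170-62.5],10))
print("rings",cast(c,np.array([[89,347],[103,487]])/4+[260,170-62.5],50))
E
```

```text
[142 134 134 212 226 226 227 223 193 185 186 188 179 212 226 225 226 226
 232 142  71  82  89  83] [135 137 135 138 135 143 188 189 185 185 183 187 185 189 190 190 188 188
 191 191 190 188 191 194 188 191 192 191 191 192 191 194 195 196 194 196
 115  73 107 179 188 186 185 188 190 185 187 186 185 181 183 183 185 187
 149 136 134 130 134 134] [204 203 200 203 205 204 201 132  88 123 193 205 203 204 204 203 205 201
 207 200 116  87 187 204 203 204 206 205 201 204]
head
   [186.59 168.81] [608.85 303.57] 25.992654852926602 42.86745763522894 -92.52516170199881
head
   [186.59 168.95] [608.49 303.52] 24.203420058707003 41.522796599773145 -92.6835119713813
pocket
   [301.   215.33] [498.37   8.2 ] 35.37481510331584 24.33099534601841 -88.4490770894393
   [300.18 206.31] [521.49  11.03] 35.077601414883176 38.509630405435836 -175.11232513540764
pocket
   [300.44 209.52] [513.32  10.1 ] 37.18718188221399 56.51845132466898 -173.19201347978756
wedge
   [431.99 228.6 ] [ 473.36 -328.61] 31.319039440746526 41.5408777355145 -94.92679183681129
   [406.69 226.76] [ 476.39 -263.4 ] 32.731841908106944 78.31688998178494 -93.83894746597325
wedge
   [431.95 228.59] [ 473.39 -328.49] 30.015005370642974 39.86947188473237 -94.06723876697151
   [406.74 226.86] [ 476.12 -263.53] 30.643801268894943 76.90235634048861 -93.85803749793578
plate
   [300.47 209.56] [516.41  11.3 ] 37.43103099422186 57.19277260245672 -173.2636103699269
   [319.31 208.98] [519.95 -38.97] 259.69249709916403 153.72272905933298 -82.14180312564801
screws [[ 568.53   85.31]
 [ 600.82 -147.46]
 [ 471.56 -165.13]
 [ 439.96   68.36]]
rings [[550.81  57.73]
 [461.72  45.53]]
```

```bash
cat >> h.py <<'E'
def go(env,p,yaw):
    "shift in tool axes and turn (deg) to world p, tool yaw (deg)"
    from scipy.spatial.transform import Rotation as Ro
    s=env.state(); R=Ro.from_euler('xyz',s["tcp_rot"])
    d=R.inv().apply(np.array(p,float)-s["eef_pos"]); t=-((yaw-np.degrees(s["tcp_rot"][2])+180)%360-180)
    print("t %.2f"%s["t"],s["eef_pos"],np.degrees(s["tcp_rot"]),"F",s["ft_force"],"-> shift",d,"turn %.2f"%t)
E
python3 - <<'E'
from h import *
from cell import env
go(env,(600,-150,200),60)
E
```

```text
t 0.15 [ 192.32 -594.53  233.21] [-179.95   -0.01   17.92] F [-0.04 -0.42  0.49] -> shift [ 524.68 -297.49   33.51] turn -42.08
```

```bash
python3 -m crank '[[35,-20,2,-4,95],[70,-40,4,-8,95],[105,-60,6,-12,95],[140,-79,9,-17,95],[175,-99,11,-21,95],[210,-119,13,-25,95],[245,-139,15,-29,95],[280,-159,18,-33,95],[315,-178,20,-38,95],[350,-198,22,-42,95]]'
python3 - <<'E'
from h import *
from cell import env
go(env,(608.6,303.5,150),87.4)
E
```

```text
t: 0.98
eef_pos: [465.5, -296.9, 211.5]
tcp_rot: [-3.142, 0.0, 1.05]
ft_force: [0.7, 0.0, 0.7]
opening: 1.001
grip_force: 0.0
t 0.98 [ 465.45 -296.94  211.47] [-180.      0.     60.17] F [0.73 0.02 0.65] -> shift [ 592.09 -174.49   61.46] turn -27.23
```

```bash
python3 -m crank '[[40,-12,0,-3,95],[80,-24,0,-6,95],[120,-36,0,-9,95],[160,-48,0,-12,95],[200,-60,0,-15,95],[240,-72,0,-18,95],[280,-84,0,-21,95],[320,-95,0,-24,95],[360,-106,0,-27,95],[395,-116,0,-27,95]]'
python3 - <<'E'
from h import *
from cell import env
go(env,(608.6,303.5,100),87.4)
E
```

```text
t: 1.82
eef_pos: [562.1, 103.9, 211.6]
tcp_rot: [-3.142, 0.0, 1.521]
ft_force: [1.5, -0.6, -0.3]
opening: 0.995
grip_force: 0.0
t 1.82 [562.13 103.93 211.55] [-180.      0.     87.14] F [ 1.55 -0.56 -0.31] -> shift [201.64  36.47 111.54] turn -0.26
```

```bash
python3 -m crank '[[34,6,10,0,95],[68,12,25,0,95],[101,18,40,0,95],[135,24,60,0,95],[168,31,80,0,95],[201.6,36.5,100,-0.3,95],[201.6,36.5,112,-0.3,95],[201.6,36.5,112,-0.3,95],[201.6,36.5,112,-0.3,95]]'
python3 - <<'E'
from h import *
from cell import env
go(env,(608.6,303.5,38),87.4)
a=env.read_camera("top")["img"];b=env.read_camera("side")["img"]
f=lambda t,x,y,w,h,s:cv2.resize(t[y:y+h,x:x+w],None,fx=s,fy=s,interpolation=cv2.INTER_CUBIC)
cv2.imwrite("pics/g1.png",np.hstack([f(a,120,100,130,150,3),f(b,150,180,130,150,3)]))
E
```

```text
t: 2.57
eef_pos: [608.8, 300.3, 98.9]
tcp_rot: [-3.14, 0.001, 1.523]
ft_force: [0.0, 0.0, 0.4]
opening: 0.996
grip_force: 0.0
t 2.57 [608.81 300.34  98.92] [-179.9     0.06   87.25] F [0.04 0.02 0.44] -> shift [ 3.21 -0.26 60.92] turn -0.15
```

View pics/g1.png

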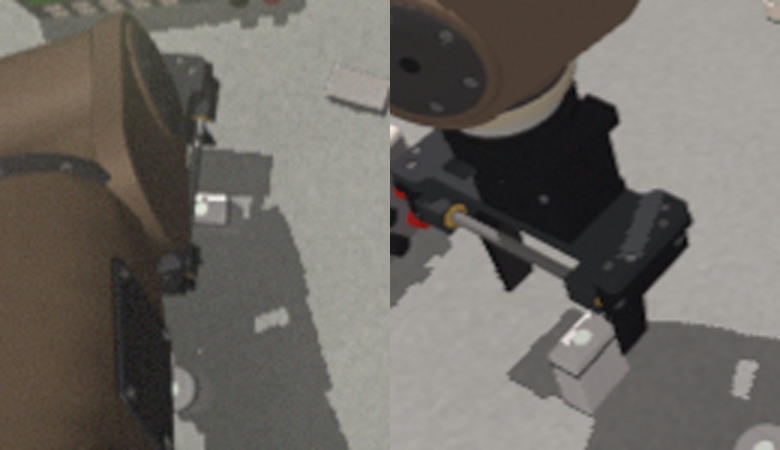

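The crop shows the head lying between the open fingers, so I'll descend and grip.

```bash
python3 -m crank '[[3.2,-0.3,15,0,95],[3.2,-0.3,30,0,95],[3.2,-0.3,45,0,95],[3.2,-0.3,58,0,95],[3.2,-0.3,58,0,95],[3.2,-0.3,58,0,95],[3.2,-0.3,58,0,10],[3.2,-0.3,58,0,10],[3.2,-0.3,58,0,10],[3.2,-0.3,58,0,10]]'
python3 -m crank '[[0,0,0,0,10],[0,0,0,0,10],[0,0,0,0,10],[0,0,0,0,10],[0,0,0,0,10]]'
```

```text
t: 3.5
eef_pos: [609.4, 304.0, 42.3]
tcp_rot: [3.141, -0.0, 1.522]
ft_force: [-0.3, -0.3, 0.1]
opening: 0.778
grip_force: 0.0
t: 3.92
eef_pos: [609.2, 303.9, 41.6]
tcp_rot: [-3.142, 0.0, 1.522]
ft_force: [-0.5, 0.5, 0.7]
opening: 0.425
grip_force: 0.0
```

```bash
python3 -m crank '[[0,0,0,0,10],[0,0,0,0,10],[0,0,0,0,10],[0,0,0,0,10],[0,0,0,0,10],[0,0,0,0,10]]'
python3 -m crank '[[0,0,-15,0,10],[0,0,-40,0,10],[0,0,-70,0,10],[0,0,-70,0,10],[0,0,-70,0,10]]'
python3 - <<'E'
from h import *
from cell import env
go(env,(513.2,10.1,112),7.9)
E
```

```text
t: 4.42
eef_pos: [609.0, 303.9, 41.6]
tcp_rot: [-3.141, 0.0, 1.522]
ft_force: [-0.7, 0.3, 0.6]
opening: 0.255
grip_force: 30.0
t: 4.83
eef_pos: [609.8, 304.1, 113.0]
tcp_rot: [3.139, -0.001, 1.522]
ft_force: [1.0, 0.2, -2.4]
opening: 0.25
grip_force: 30.0
t 4.83 [609.76 304.11 113.03] [179.84  -0.06  87.22] F [ 1.04  0.17 -2.37] -> shift [-298.35  -82.2     0.47] turn 79.32
```

```bash
python3 -m crank '[[-15,-4,0,6,10],[-45,-12,0,13,10],[-80,-22,0,20,10],[-115,-32,0,27,10],[-150,-42,0,34,10],[-185,-51,0,41,10],[-220,-61,0,48,10],[-250,-69,0,54,10],[-275,-76,0,60,10],[-290,-80,0,66,10]]'
python3 - <<'E'
from h import *
from cell import env
go(env,(513.2,10.1,112),7.9)
E
```

```text
t: 5.67
eef_pos: [513.6, 16.0, 110.5]
tcp_rot: [-3.141, 0.002, 0.364]
ft_force: [0.9, -0.3, -1.1]
opening: 0.251
grip_force: 30.0
t 5.67 [513.58  15.97 110.48] [-179.95    0.13   20.84] F [ 0.92 -0.32 -1.07] -> shift [-2.44  5.35 -1.52] turn 12.94
```

```bash
python3 -m crank '[[-2.4,5.3,0,5,10],[-2.4,5.3,0,9,10],[-2.4,5.3,0,13,10],[-2.4,5.3,0,13,10],[-2.4,5.3,0,13,10],[-2.4,5.3,0,13,10],[-2.4,5.3,0,13,10]]'
python3 - <<'E'
from h import *
from cell import env
go(env,(513.2,10.1,80),7.9)
a=env.read_camera("top")["img"];b=env.read_camera("side")["img"]
f=lambda t,x,y,w,h,s:cv2.resize(t[y:y+h,x:x+w],None,fx=s,fy=s,interpolation=cv2.INTER_CUBIC)
cv2.imwrite("pics/g2t.png",a);cv2.imwrite("pics/g2s.png",b)
cv2.imwrite("pics/g2.png",np.hstack([f(a,250,150,130,150,3),f(b,260,140,130,150,3)]))
E
```

```text
t: 6.25
eef_pos: [514.7, 12.5, 111.3]
tcp_rot: [-3.142, 0.001, 0.145]
ft_force: [-0.5, -0.6, -1.8]
opening: 0.251
grip_force: 30.0
t 6.25 [514.72  12.48 111.27] [-180.      0.03    8.33] F [-0.46 -0.59 -1.83] -> shift [-1.83  2.14 31.27] turn 0.43
```

View pics/g2.png

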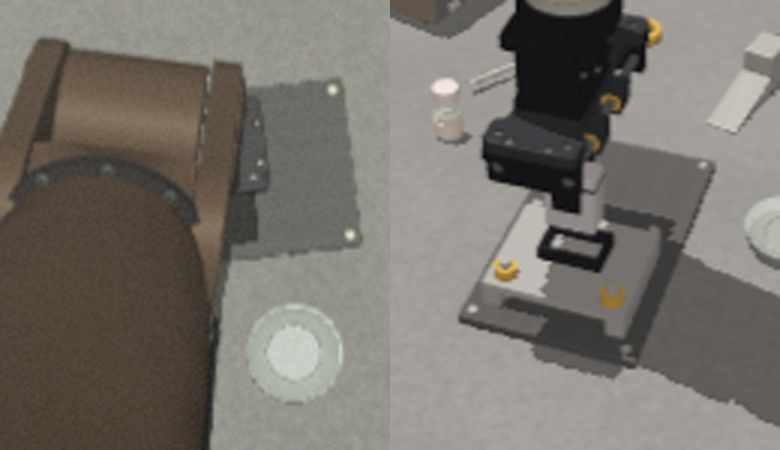

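The side view shows the head over the pocket, slightly to the rear, at (575,195) against the ring at (575,248). I'll correct sideways and come lower before measuring them together.

```bash
python3 -m crank '[[-1.5,2.1,5,0.4,10],[-1.5,2.1,10,0.4,10],[-1.5,2.1,15,0.4,10],[-1.5,2.1,18,0.4,10],[-1.5,2.1,18,0.4,10],[-1.5,2.1,18,0.4,10],[-1.5,2.1,18,0.4,10]]'
python3 - <<'E'
from h import *
from cell import env
go(env,(513.6,10.1,78),7.9)
b=env.read_camera("side")["img"]
cv2.imwrite("pics/g3s.png",b)
g0=cv2.imread("pics/side0.png")
f=lambda t,x,y,w,h,s:cv2.resize(t[y:y+h,x:x+w],None,fx=s,fy=s,interpolation=cv2.INTER_CUBIC)
cv2.imwrite("pics/g3.png",np.hstack([f(b,295,180,50,60,8),f(g0,295,180,50,60,8)]))
E
```

```text
t: 6.93
eef_pos: [513.8, 10.0, 93.7]
tcp_rot: [3.141, -0.0, 0.137]
ft_force: [0.2, -0.4, -1.5]
opening: 0.255
grip_force: 30.0
t 6.93 [513.78  10.04  93.66] [179.99  -0.01   7.83] F [ 0.17 -0.42 -1.54] -> shift [-0.17 -0.09 15.66] turn -0.07
```

View pics/g3.png

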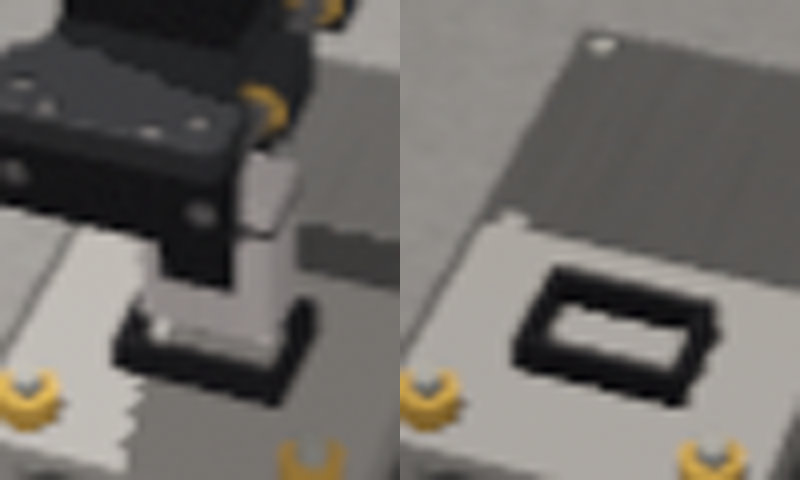

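The head (left crop, bottom edge about (145,312)–(272,338)) hovers over the ring. I'll cast those corners and the ring's corners in the same view to compare them.

Run:
```python
from h import *
from cell import env
c=env.read_camera("side")
a=np.radians(97.9);X=np.array([np.cos(a),np.sin(a)]);Y=np.array([-X[1],X[0]])
def rel(n,p,z):
    q=cast(c,(np.array(p,float)+.5)/8-.5+[295,180],z)-[513.2,10.1]; print(n,np.c_[q@X,q@Y])
rel("head bottom near L,R (12,+-21)",[[145,312],[272,338]],52)
rel("ring outer foot near L,R (18.5,+-27.5) z34",[[112,365],[280,405]],34)
rel("ring top outer near L,R; far R,L z46",[[112,335],[283,372],[318,298],[155,265]],46)
rel("ring inner top z46 farL farR nearR nearL",[[168,300],[297,325],[282,375],[148,338]],46)
s=env.state();print(s["eef_pos"])
```

```text
head bottom near L,R (12,+-21) [[ 11.29 -20.88]
 [  9.64  19.34]]
ring outer foot near L,R (18.5,+-27.5) z34 [[ 19.11 -29.31]
 [ 18.82  24.97]]
ring top outer near L,R; far R,L z46 [[ 18.19 -29.23]
 [ 16.6   25.16]
 [-17.52  25.21]
 [-15.48 -27.63]]
ring inner top z46 farL farR nearR nearL [[ -1.85 -18.34]
 [ -4.06  22.81]
 [ 17.9   25.27]
 [ 15.89 -18.37]]
[513.79  10.02  93.78]
```

```bash
python3 -m crank '[[0.6,-1.2,2,0,10],[0.6,-1.2,4,0,10],[0.6,-1.2,5,0,10],[0.6,-1.2,6,0,10],[0.6,-1.2,7,0,10],[0.6,-1.2,8,0,10],[0.6,-1.2,9,0,10],[0.6,-1.2,9,0,10]]'
```

```text
t: 7.7
eef_pos: [514.0, 11.3, 84.4]
tcp_rot: [3.142, 0.0, 0.137]
ft_force: [0.7, -0.4, -2.1]
opening: 0.253
grip_force: 30.0
```

The bottom edge is below the wall tops with no force, so the head has entered the pocket.

```bash
python3 -m crank '[[0,0,2,0,10],[0,0,4,0,10],[0,0,6,0,10],[0,0,7.5,0,10],[0,0,8.3,0,10],[0,0,8.3,0,10],[0,0,8.3,0,10]]'
```

```text
t: 8.28
eef_pos: [514.1, 11.3, 76.3]
tcp_rot: [3.142, 0.0, 0.137]
ft_force: [-0.3, -0.2, -1.2]
opening: 0.246
grip_force: 30.0
```

```bash
python3 -m crank '[[0,0,0.6,0,10],[0,0,0.9,0,10],[0,0,0.9,0,10]]'; python3 -m crank '[[0,0,0,0,50],[0,0,0,0,50],[0,0,0,0,50],[0,0,0,0,50],[0,0,0,0,50],[0,0,-10,0,50],[0,0,-40,0,50],[0,0,-80,0,60],[0,0,-110,0,70],[0,0,-110,0,70]]'
python3 - <<'E'
from h import *
from cell import env
go(env,(473.4,-328.5,150),86)
E
```

```text
t: 8.53
eef_pos: [514.1, 11.3, 75.4]
tcp_rot: [3.141, -0.0, 0.137]
ft_force: [0.1, 0.8, -1.5]
opening: 0.25
grip_force: 30.0
t: 9.37
eef_pos: [516.0, 11.2, 191.4]
tcp_rot: [3.139, -0.009, 0.137]
ft_force: [1.2, -0.1, -0.3]
opening: 0.682
grip_force: 0.0
t 9.37 [516.04  11.2  191.43] [179.87  -0.5    7.83] F [ 1.15 -0.08 -0.34] -> shift [-88.89 330.63  41.4 ] turn -78.17
```

```bash
python3 -m crank '[[-5,20,0,-6,95],[-14,54,0,-13,95],[-23,88,0,-20,95],[-33,122,0,-27,95],[-42,156,0,-34,95],[-51,190,0,-41,95],[-60,224,5,-48,95],[-69,258,10,-55,95],[-78,292,20,-62,95],[-86,320,30,-69,95]]'
python3 - <<'E'
from h import *
from cell import env
go(env,(473.4,-328.5,100),86)
c=env.read_camera("top"); cv2.imwrite("pics/g4t.png",c["img"])
print(rects(c,(286,185,40,44),160,255,89,amin=20))
b=env.read_camera("side")["img"]
f=lambda t,x,y,w,h,s:cv2.resize(t[y:y+h,x:x+w],None,fx=s,fy=s,interpolation=cv2.INTER_CUBIC)
cv2.imwrite("pics/g4.png",np.hstack([f(c["img"],260,165,65,80,6),f(b,285,160,65,80,6)]))
E
```

```text
t: 10.2
eef_pos: [471.9, -319.9, 155.6]
tcp_rot: [3.141, 0.001, 1.321]
ft_force: [-0.6, 0.2, -1.1]
opening: 0.999
grip_force: 0.0
t 10.20 [ 471.93 -319.9   155.61] [179.94   0.04  75.67] F [-0.63  0.25 -1.09] -> shift [-7.93  3.49 55.62] turn -10.33
[(array([304.25, 206.5 ]), array([517.45,  -0.55]), np.float64(108.19598030652108), np.float64(92.38421400316591), np.float64(2.0951241924682584))]
```

View pics/g4.png

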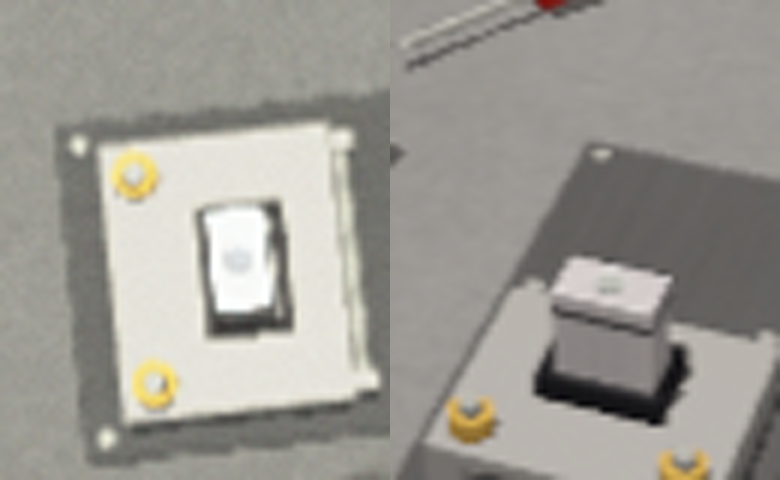

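The head stands upright inside the ring in both views. On to the wedge.

```bash
python3 -m crank '[[-7.9,3.5,10,-5,95],[-7.9,3.5,25,-10.3,95],[-7.9,3.5,40,-10.3,95],[-7.9,3.5,55,-10.3,95],[-7.9,3.5,55,-10.3,95],[-7.9,3.5,55,-10.3,95]]'
python3 - <<'E'
from h import *
from cell import env
go(env,(473.4,-328.5,28),86)
c={**env.read_camera("top")};print(cast(c,[299.7,208.3],89))
E
```

```text
t: 10.8
eef_pos: [473.8, -325.3, 100.5]
tcp_rot: [-3.141, -0.001, 1.494]
ft_force: [0.4, -0.1, 0.8]
opening: 0.999
grip_force: 0.0
t 10.80 [ 473.83 -325.34  100.51] [-179.95   -0.04   85.62] F [ 0.41 -0.05  0.76] -> shift [-3.24 -0.12 72.5 ] turn -0.38
[[512.34  10.52]]
```

```bash
python3 -m crank '[[-2.8,-0.1,20,-0.4,95],[-2.8,-0.1,40,-0.4,95],[-2.8,-0.1,60,-0.4,95],[-2.8,-0.1,70,-0.4,95],[-2.8,-0.1,72,-0.4,95],[-2.8,-0.1,72,-0.4,10],[-2.8,-0.1,72,-0.4,10],[-2.8,-0.1,72,-0.4,10],[-2.8,-0.1,72,-0.4,10],[-2.8,-0.1,72,-0.4,10]]'
python3 -m crank '[[0,0,0,0,10],[0,0,0,0,10],[0,0,0,0,10],[0,0,0,0,10],[0,0,0,0,10],[0,0,0,0,10],[0,0,0,0,10],[0,0,0,0,10],[0,0,0,0,10],[0,0,0,0,10]]'
```

```text
t: 11.68
eef_pos: [473.8, -328.9, 29.2]
tcp_rot: [3.141, 0.001, 1.502]
ft_force: [0.3, -0.5, -0.4]
opening: 0.705
grip_force: 0.0
t: 12.52
eef_pos: [473.5, -328.7, 28.4]
tcp_rot: [-3.141, 0.0, 1.502]
ft_force: [-0.4, 0.5, 0.5]
opening: 0.315
grip_force: 30.0
```

```bash
python3 -m crank '[[0,0,-10,0,10],[0,0,-30,0,10],[0,0,-45,0,10],[0,0,-45,0,10]]'
python3 - <<'E'
from h import *
from cell import env
go(env,(534.4,-140.1,70),97.9)
E
```

```text
t: 12.85
eef_pos: [474.5, -329.4, 76.4]
tcp_rot: [3.138, 0.003, 1.502]
ft_force: [1.1, -0.7, -2.7]
opening: 0.316
grip_force: 30.0
t 12.85 [ 474.55 -329.44   76.37] [179.8    0.15  86.07] F [ 1.15 -0.67 -2.67] -> shift [193.02  46.7    6.03] turn -11.83
```

```bash
python3 -m crank '[[15,4,0,-2,10],[45,11,0,-5,10],[80,19,0,-8,10],[115,28,0,-11,10],[150,36,0,-11.8,10],[180,44,0,-11.8,10],[192,46.7,0,-11.8,10],[192,46.7,0,-11.8,10],[192,46.7,0,-11.8,10],[192,46.7,0,-11.8,10]]'
python3 - <<'E'
from h import *
from cell import env
go(env,(534.4,-140.1,38.4),97.9)
E
```

```text
t: 13.68
eef_pos: [533.1, -141.3, 73.2]
tcp_rot: [-3.141, 0.0, 1.707]
ft_force: [0.3, -0.4, -2.3]
opening: 0.314
grip_force: 30.0
t 13.68 [ 533.06 -141.32   73.21] [-179.99    0.01   97.83] F [ 0.29 -0.37 -2.26] -> shift [ 1.03  1.5  34.81] turn -0.07
```

```bash
python3 -m crank '[[0,1.5,10,0,10],[0,1.5,20,0,10],[0,1.5,28,0,10],[0,1.5,32,0,10],[0,1.5,33,0,10],[0,1.5,33,0,10],[0,1.5,33,0,10],[0,1.5,33,0,10]]'
python3 -m crank '[[0,0,1,0,10],[0,0,1.5,0,10],[0,0,1.5,0,10],[0,0,1.5,0,10]]'
python3 - <<'E'
from h import *
from cell import env
go(env,(534.4,-140.1,38.4),97.9)
c=env.read_camera("side");b=c["img"];t=env.read_camera("top")["img"]
f=lambda t,x,y,w,h,s:cv2.resize(t[y:y+h,x:x+w],None,fx=s,fy=s,interpolation=cv2.INTER_CUBIC)
cv2.imwrite("pics/g5.png",np.hstack([f(b,285,150,100,110,4),f(t,280,160,90,110,4)]))
E
```

```text
t: 14.35
eef_pos: [535.0, -140.3, 40.7]
tcp_rot: [3.141, 0.0, 1.708]
ft_force: [0.1, -0.6, -3.2]
opening: 0.314
grip_force: 30.0
t: 14.68
eef_pos: [534.9, -140.2, 39.0]
tcp_rot: [3.141, 0.0, 1.708]
ft_force: [-0.1, -0.2, -1.7]
opening: 0.315
grip_force: 30.0
t 14.68 [ 534.86 -140.19   39.02] [179.99   0.01  97.87] F [-0.15 -0.21 -1.7 ] -> shift [ 0.15 -0.44  0.62] turn -0.03
```

View pics/g5.png

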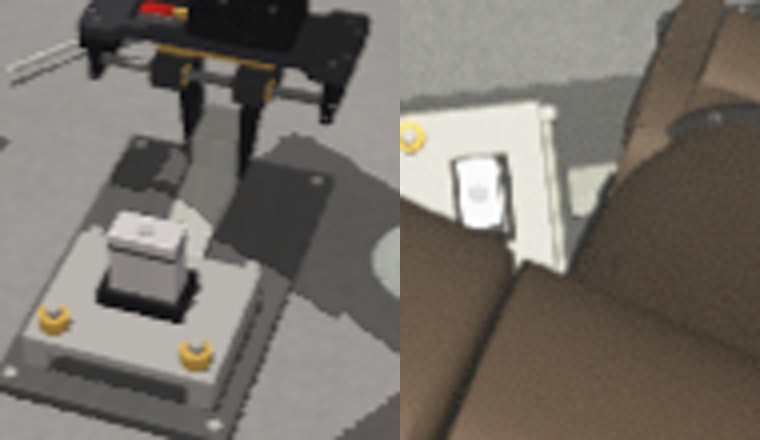

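The wedge is lined up with its tip just short of the pin, at about (570,190) in the right crop. I'll settle it onto the plate.

```bash
python3 -m crank '[[0,0,0.5,0,10],[0,0,0.5,0,10],[0,0,0.8,0,10],[0,0,0.8,0,10],[0,0,0.8,0,10]]'; python3 -m crank '[[2,0,0.3,0,10],[6,0,0.3,0,10],[10,0,0.3,0,10],[14,0,0.3,0,10],[18,0,0.3,0,10],[22,0,0.3,0,10],[26,0,0.3,0,10],[29,0,0.3,0,10],[30,0,0.3,0,10],[30,0,0.3,0,10]]'
```

```text
t: 15.2
eef_pos: [534.9, -140.2, 38.4]
tcp_rot: [3.141, 0.0, 1.708]
ft_force: [-0.9, 0.1, 3.9]
opening: 0.315
grip_force: 30.0
t: 16.03
eef_pos: [531.6, -110.8, 38.4]
tcp_rot: [3.139, 0.001, 1.708]
ft_force: [1.7, -2.3, 5.1]
opening: 0.313
grip_force: 30.0
```

```bash
python3 -m crank '[[1,0,0,0,10],[2,0,0,0,10],[3,0,0,0,10],[4,0,0,0,10],[4,0,0,0,10]]'; python3 -m crank '[[1,0,0,0,10],[2,0,0,0,10],[3,0,0,0,10],[4,0,0,0,10],[4,0,0,0,10]]';python3 -m crank '[[1,0,0,0,10],[2,0,0,0,10],[3,0,0,0,10],[4,0,0,0,10],[4,0,0,0,10]]'
python3 - <<'E'
from cell import env
import cv2
cv2.imwrite("pics/p1.png",env.read_camera("side")["img"])
E
```

```text
t: 16.45
eef_pos: [531.1, -107.1, 38.4]
tcp_rot: [3.139, 0.002, 1.708]
ft_force: [1.3, -3.1, 5.4]
opening: 0.314
grip_force: 30.0
t: 16.87
eef_pos: [530.9, -103.8, 38.5]
tcp_rot: [3.138, 0.003, 1.708]
ft_force: [0.9, -10.6, 4.3]
opening: 0.316
grip_force: 30.0
t: 17.28
eef_pos: [530.6, -100.0, 38.5]
tcp_rot: [3.138, 0.003, 1.708]
ft_force: [2.0, -10.1, 4.6]
opening: 0.316
grip_force: 30.0
```

```bash
python3 -m crank '[[1,0,0,0,10],[2,0,0,0,10],[3,0,0,0,10],[4,0,0,0,10],[5,0,0,0,10],[6,0,0,0,10],[7,0,0,0,10],[8,0,0,0,10],[9,0,0,0,10],[9.5,0,0,0,10]]';python3 -m crank '[[0.5,0,0,0,10],[0.5,0,0,0,10],[0.5,0,0,0,10],[0.5,0,0,0,10]]'
python3 - <<'E'
from h import *
from cell import env
c=env.read_camera("side");b=c["img"];a=cv2.imread("pics/g4.png")
go(env,(529.2,-89.8,38.4),97.9)
g3=cv2.imread("pics/g3s.png")
# ring of carriage: shift of a patch (near edge + gold bushes) against the lowered carriage
p=cv2.imread("pics/p1.png")
for n,(x,y,w,h) in dict(bush1=(293,224,14,14),bush2=(326,232,14,14)).items():
    for k,ref in (("vs p1",p),):
        r=cv2.matchTemplate(cv2.resize(b[y-5:y+h+5,x-5:x+w+5],None,fx=8,fy=8,interpolation=3),cv2.resize(ref[y:y+h,x:x+w],None,fx=8,fy=8,interpolation=3),cv2.TM_CCOEFF_NORMED)
        _,v,_,l=cv2.minMaxLoc(r);print(n,k,v,np.array(l)/8-5)
f=lambda t,x,y,w,h,s:cv2.resize(t[y:y+h,x:x+w],None,fx=s,fy=s,interpolation=cv2.INTER_CUBIC)
cv2.imwrite("pics/g6.png",np.hstack([f(cv2.imread("pics/side0.png"),275,170,90,100,4),f(b,275,170,90,100,4)]))
E
```

```text
t: 18.17
eef_pos: [529.4, -90.7, 38.5]
tcp_rot: [3.138, 0.003, 1.708]
ft_force: [1.8, -12.2, 3.6]
opening: 0.314
grip_force: 30.0
t: 18.5
eef_pos: [529.3, -90.2, 38.5]
tcp_rot: [3.138, 0.003, 1.708]
ft_force: [2.1, -11.3, 3.8]
opening: 0.314
grip_force: 30.0
t 18.55 [529.28 -90.15  38.5 ] [179.79   0.15  97.85] F [  2.25 -11.41   3.17] -> shift [ 0.36 -0.03  0.1 ] turn -0.05
bush1 vs p1 0.9463111758232117 [ 0. -1.]
bush2 vs p1 0.9488653540611267 [ 0. -1.]
```

View pics/g6.png

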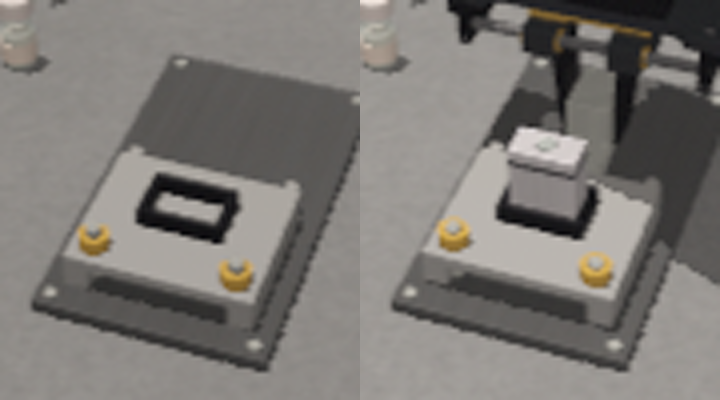

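The carriage sits clear of the base with the bushes up about 1 px (≈2.7 mm) since the ~1 mm lift. The head is still seated and the push is steady at about 12 N.

```bash
python3 -c "
from cell import env
print(env.job_done())"
```

```text
the job is handed in; nothing more can be done
None
```

The job is handed in at about 18.6 s, but the hand-in returned no verdict. By my measurements the oblong head is home and released in the pocket, and the gripped wedge lies flat on the base under the cross pin, holding the carriage up about 3.5 mm.

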